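# Pick the heavier casting from the mould

## Robot

A 6-joint arm with a two-finger parallel gripper is mounted at the origin on a cart in front of the work surface, level with it; the furniture and walls round the work are solid. World frame = base frame: x ahead of the robot, y to its left, z up, the work surface at z = 0. Lengths are in mm, angles in rad, forces in N, time in s.
With the tool pointing down it reaches from about 250 to 775 mm from the base axis. Payload 4 kg.
Tool frame: the origin (TCP) lies between the finger pads; the fingertips stand 19 mm ahead of it and the grasp point (between the pads) is the TCP; z points along the fingers, x is the direction in which the jaws open and shut, and the axes are right-handed (so a half turn about z gives the same grasp; the last joint's range is limited). The gripper opens to 94 mm and grips with 3 to 60 N. Pads are 16 mm wide; open, the fingers measure 119 mm over their backs; the gripper's body (75 mm by 177 mm) begins 78 mm behind the grasp point.
Start: joints at [1.219, 0.087, 1.371, -0, 1.684, -0.103], TCP at [135.441, 533.08, 224.506] pointing down, gripper open.
Joint ranges: [-3.1, 3.1], [-0.76, 2.03], [0.27, 2.55], [-1.08, 4.22], [0.17, 2.65], [-2.57, 2.57]. Speed limits (rad/s): [2.79, 2.79, 3.14, 3.14, 3.14, 3.14].

## Interface

Orientations are given as a unit quaternion [x, y, z, w].
In Python, from plant import ctrl, imaging gives the robot as it stands. The module is installed in compiled form; this text tells all that it offers.
- The arm moves only by the tool servo_tool, never from a script. Its argument "rows" is a list of rows, each an object with "xyz": the shift along the tool's x, y, z in mm, a list of three; "spin": the turn about the tool's z in rad; "grip": the gripper's target within -1 to 1 (fully open at 1, half-way at 0, shut at -1). A call has 1 to 10 rows; each row shifts and turns the commanded pose from where the row before left it, along the tool's axes as they then stand; what a row does not reach is not made up. A row lasts 1/10 s, in which the tool goes at most 50 mm and 8.59 degrees, less where a joint would pass 70% of its speed; a pose out of reach is approached as far as the arm can. A call with a gripper value outside its range is refused whole. The fingers move at their own pace and stop on an object; "newtons" is the grip in N (left out, the last holds). Time passes only in rows, so rows that do not move let the fingers close. It gives the time, the measured TCP pose, the force and the opening at its end, in the units of the state.
- ctrl.get_obs(): the state, without advancing time (a new reading comes with each control period).
- imaging.grab_frame(name): name is "side" or "top"; returns (picture, depth): 384x512x3 uint8, red, green, blue; 384x512 float32, mm along the optical axis (not along the pixel's ray), 0 where there is no reading.
- imaging.camera_info(name): a dict with "camera_matrix" (3x3 intrinsics, pixels), "k1" (the pictures are not rectified: a ray, as slopes to the right and down, at radius r is drawn at 1 + k1 r^2 times it, then the intrinsics apply), "eye" and "attitude" of the camera in the world. Camera axes: x right, y down, z forward; pixel columns grow to the right and rows downward; lengths in mm; the calibration is good to about 2 mm. A picture is of the moment at which its call begins. camera_info takes no time and is no camera call.
- ctrl.finish_job(): hands the job in, once; it reports no verdict.
The state is a dict: "time": time; "qpos": joint angles; "qvel": joint speeds; "joint_torque": joint torques, N m; "ee_pos": TCP position; "tcp_rot": TCP orientation; "force": force on the tool from outside, world axes, zero at the start; "wrist_torque": the same for the moment, N m; "width": finger opening in mm.
Only numpy, scipy, OpenCV 4.12 (cv2) and the standard library are available. Lean on these libraries where they do the work, as an engineer would, in place of code of your own. Each camera call takes 0.05 s, during which the arm holds its last target.

## Task

Two castings that look alike sit in the open mould, one poured in a heavier metal than the other. Lift both out in turn, feeling the weight of each and standing the first in the tray before lifting the second, without dropping or tipping them or moving the jar, tin and pliers. Leave the lighter one standing in the tray and finish still holding the heavier one, steady and upright, over the middle of the sharpening stone, a hand's breadth above it, ready for its underside to be dressed.

Things in the scene. Friction and masses are not known exactly. Their poses are not given: they have to be found in the camera images.
- casting_1_mid (a point): One of two look-alike grey castings, loose, either one in either mould cavity: round flange 56 mm across and 20 thick, on it a round hub 34 across and 44 high (64 in all), with a small blind bore in its top. Point: on its axis, half-way up, 32 mm above the underside; z up the axis. 0.17 to 0.75 kg; one is at least 0.17 kg heavier than the other, which cannot be seen.
- casting_2_mid (a point): One of two look-alike grey castings, loose, either one in either mould cavity: round flange 56 mm across and 20 thick, on it a round hub 34 across and 44 high (64 in all), with a small blind bore in its top. Point: on its axis, half-way up, 32 mm above the underside; z up the axis. 0.17 to 0.75 kg; one is at least 0.17 kg heavier than the other, which cannot be seen.
- mould_top (a point): The open mould, a fixed dark steel block 84 x 170 x 36 mm with a lug on each end. Point: middle of its top face, 36 mm above the bench; x along the 84 mm side, y along the 170 mm side. Two round cavities, 59 across and 18 deep, at y = -42 and +42 mm: a flange stands 2 mm proud. Slot between them; dowel pins 8 thick, 7 mm proud at (34, 77) and (-34, -77) mm.
- tray: A fixed dark wooden tray on four short feet, 176 x 92 mm, 54 mm high to the rim; its floor is 44 mm above the bench, its walls are 4 mm thick and rise 10 mm above the floor. A cross wall in the middle makes two equal places, centred at x = +43 and -43 mm, each for one casting. Origin: centre of its underside, at bench height; x along the 176 mm side, z up.
- stone_top (a point): The dark sharpening stone, a flat bar 140 x 50 x 16 mm, fixed on the bench. The point is the centre of its top face, 16 mm above the bench; x runs along its length, z up.
- screw_jar: Bystander, to be left alone: a loose glass jar of screws with a lid, 62 mm across, 81 mm high. Origin: centre of its underside.
- putty_tin: Bystander, to be left alone: a loose tin, 72 mm across, 50 mm high. Origin: centre of its underside.
- pliers_red: Bystander, to be left alone: loose pliers with red handles lying flat, 193 x 74 x 12 mm. Origin: centre of the underside.

How it is judged:
By the outcome, as a careful person would: the job done as asked, in the order asked, and still so for the second after the job is handed in, while the arm keeps its last pose, push and grip.
It also fails if it takes over 72 s, if anything falls off the work surface, if the arm or the gripper's body presses on something with over 40 N, if the wrist force passes 120 N, or if a joint passes its speed limit or range.

## Working session

There is one attempt and no reset: what is moved stays moved. The work goes in short steps, Python scripts to look and compute and a tool call to move; the robot and the scene stay as the last step left them, time stands still between calls to the robot, and variables do not carry over. Pictures are saved under pics/ and viewed, and the job is handed in when it is done.

Besides the shell and the picture viewer there is one more tool, called after ">>>" as name([rows], argument=value, ...), one row to a line, values as JSON. servo_tool: Moves the arm, as the interface text tells. Its arguments: {"type":"object","properties":{"rows":{"type":"array"},"newtons":{"type":"number"}},"required":["rows"]}

```bash
mkdir -p pics; ls; python3 - <<'E'
from plant import ctrl, imaging
import cv2,numpy as np
print(ctrl.get_obs())
for n in("top","side"):
    print(n,imaging.camera_info(n))
    p,d=imaging.grab_frame(n)
    np.savez(f"{n}0.npz",p=p,d=d)
    cv2.imwrite(f"pics/{n}0.png",p[:,:,::-1])
E
```

```text
pics
{'time': 0.0, 'qpos': array([ 1.21886153e+00,  8.79529806e-02,  1.37224405e+00, -3.63023317e-05,
        1.68358952e+00, -1.03087293e-01]), 'qvel': array([-0.00125079, -0.0001379 ,  0.00166738, -0.00096875,  0.00202733,
       -0.00032372]), 'joint_torque': array([-5.54856724e-04, -3.40197122e+01, -3.02421999e+01,  7.16762315e-02,
        3.32945713e-02, -1.51518111e-04]), 'ee_pos': array([135.29223339, 532.57925197, 223.31041337]), 'tcp_rot': array([ 7.89395195e-01,  6.13884373e-01, -9.21075663e-04,  5.96022342e-04]), 'force': array([ 0.39311198, -0.16795621,  0.14244827]), 'wrist_torque': array([ 0.00956878, -0.00894647, -0.01939996]), 'width': 93.94765391776583}
top {'camera_matrix': array([[497.7261461 ,   0.        , 248.26539612],
       [  0.        , 497.7261461 , 190.94806249],
       [  0.        ,   0.        ,   1.        ]]), 'k1': -0.16630391224444052, 'eye': array([ 208.50879858, -171.43413957, 1467.42381164]), 'attitude': array([ 0.79124463, -0.5951822 ,  0.08361952, -0.11268481])}
side {'camera_matrix': array([[373.26519622,   0.        , 255.44596898],
       [  0.        , 373.26519622, 190.93875899],
       [  0.        ,   0.        ,   1.        ]]), 'k1': -0.12122431950452316, 'eye': array([ 611.26695709, -939.15927921,  877.7922286 ]), 'attitude': array([ 0.91485776,  0.00567579, -0.00257899, -0.40372815])}
```

View pics/top0.png

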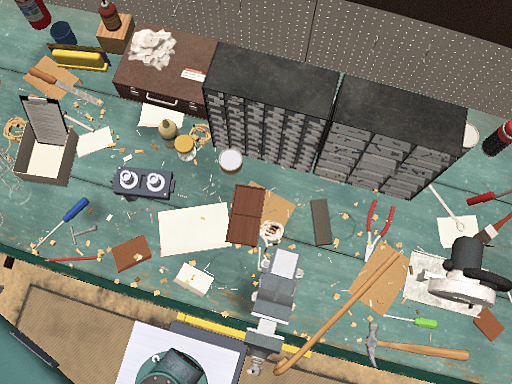

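View pics/side0.png

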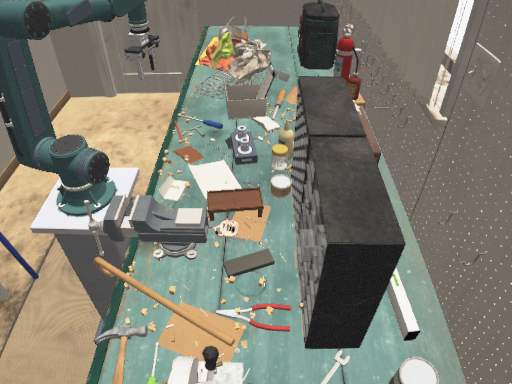

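```bash
cat > h.py <<'E'
import numpy as np,cv2
from scipy.spatial.transform import Rotation as R
from plant import ctrl,imaging
def cam(n):
    c=imaging.camera_info(n); return c["camera_matrix"],c["k1"],np.array(c["eye"]),R.from_quat(c["attitude"]).as_matrix()
def slopes(n,uv):
    K,k1,e,A=cam(n)
    return cv2.undistortPoints(np.array(uv,float).reshape(-1,1,2),K,np.array([k1,0,0,0.])).reshape(-1,2)
def onplane(n,uv,z):
    K,k1,e,A=cam(n); s=slopes(n,uv); d=np.c_[s,np.ones(len(s))]@A.T
    t=(z-e[2])/d[:,2]; return e+d*t[:,None]
def cloud(n,dep):
    K,k1,e,A=cam(n); h,w=dep.shape
    v,u=np.mgrid[:h,:w]; s=slopes(n,np.c_[u.ravel(),v.ravel()])
    P=np.c_[s,np.ones(len(s))]*dep.ravel()[:,None]
    return (P@A.T+e).reshape(h,w,3)
def proj(n,P):
    K,k1,e,A=cam(n)
    return cv2.projectPoints(np.array(P,float).reshape(-1,1,3),cv2.Rodrigues(A.T)[0],-A.T@e,K,np.array([k1,0,0,0.]))[0].reshape(-1,2)
E
python3 - <<'E'
from h import *
for n in("top","side"):
    f=np.load(n+"0.npz");C=cloud(n,f["d"])
    pts={"top":[(143,190),(126,180),(155,182),(245,200),(320,222),(183,142),(230,160),(378,230),(270,90),(400,110),(440,70),(280,200),(270,230),(290,270),(165,60)],"side":[(240,155),(208,200),(250,262),(255,318),(280,150),(280,180),(330,170),(190,215)]}[n]
    for u,v in pts: print(n,u,v,C[v,u].round(0))
for n,(x0,y0,x1,y1),s in(("top",(95,130,275,250),4),("top",(260,180,420,290),4),("side",(170,110,330,220),5),("side",(190,200,340,340),4)):
    p=np.load(n+"0.npz")["p"][y0:y1,x0:x1,::-1]
    cv2.imwrite(f"pics/c_{n}_{x0}.png",cv2.resize(p,None,fx=s,fy=s,interpolation=cv2.INTER_CUBIC))
E
```

```text
top 143 190 [520. 252.  38.]
top 126 180 [526. 298.  81.]
top 155 182 [543. 212.  84.]
top 245 200 [573. -53.  48.]
top 320 222 [ 576. -285.   21.]
top 183 142 [685. 173.  82.]
top 230 160 [681.  25.  48.]
top 378 230 [ 606. -464.    2.]
top 270 90 [760. -64. 401.]
top 400 110 [ 796. -376.  404.]
top 440 70 [1109. -523.  153.]
top 280 200 [ 614. -152.    4.]
top 270 230 [ 515. -148.    6.]
top 290 270 [ 399. -231.  125.]
top 165 60 [903. 296. 147.]
side 240 155 [539. 187.  33.]
side 208 200 [448. -78.  51.]
side 250 262 [ 588. -292.   13.]
side 255 318 [ 604. -460.   -1.]
side 280 150 [686. 159.  77.]
side 280 180 [684.  36.  40.]
side 330 170 [ 756. -348.  398.]
side 190 215 [ 417. -212.  120.]
```

View pics/c_top_95.png

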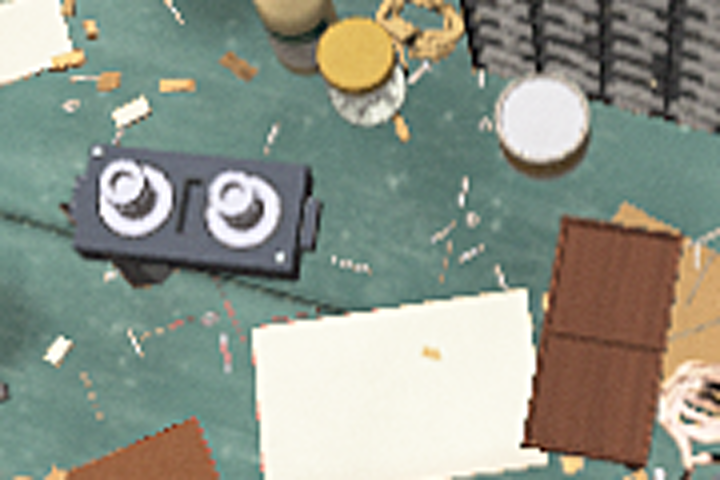

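View pics/c_side_170.png

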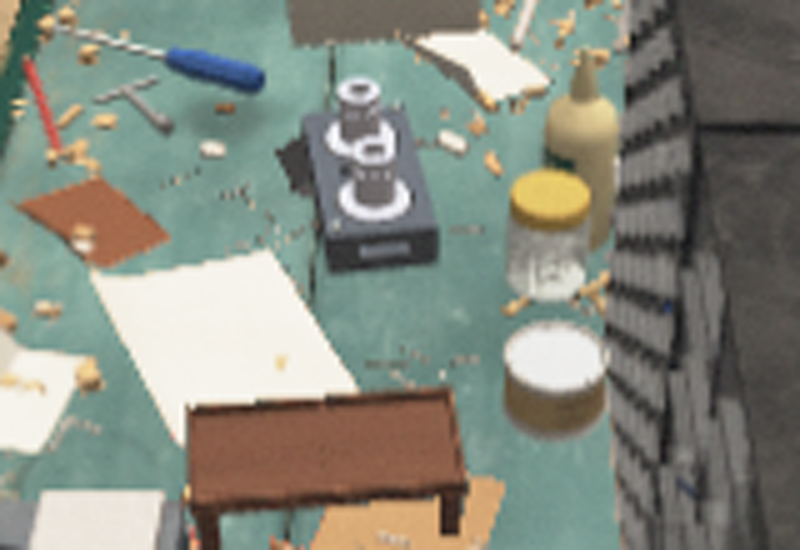

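View pics/c_top_260.png

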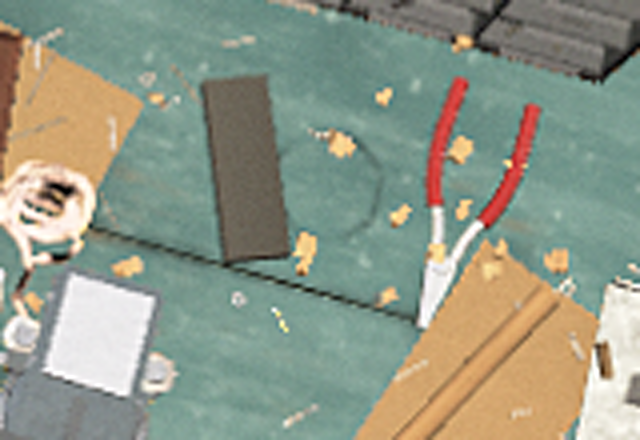

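```bash
cat > meas.py <<'E'
from h import *
np.set_printoptions(suppress=True,precision=1)
def rect(n,p,mask,seed,z,name):
    k,l=cv2.connectedComponents(mask.astype(np.uint8)); m=(l==l[seed[1],seed[0]])&mask
    cs,_=cv2.findContours(m.astype(np.uint8),cv2.RETR_EXTERNAL,cv2.CHAIN_APPROX_NONE)
    c=max(cs,key=cv2.contourArea).reshape(-1,2)
    P=onplane(n,c,z)[:,:2].astype(np.float32)
    print(n,name,"px",len(c),cv2.minAreaRect(P), "area",cv2.contourArea(P))
    return m
E
python3 - <<'E'
from meas import *
for n in("top","side"):
    p=np.load(n+"0.npz")["p"]; hsv=cv2.cvtColor(p,cv2.COLOR_RGB2HSV); 
    s={"top":dict(m=(143,190),t=(240,225),s=(320,222)),"side":dict(m=(258,155),t=(235,200),s=(250,262))}[n]
    for k,(u,v) in s.items(): print(n,k,p[v,u],hsv[v,u])
    for u,v in {"top":[(126,176),(128,186),(154,178),(157,190)],"side":[(241,127),(241,145),(245,140)]}[n]: print(p[v,u],hsv[v,u])
    H,S,V=[hsv[:,:,i].astype(int) for i in range(3)]
    mt=((H<12)|(H>170))&(S>90)&(V<130); ms=(V<110)&(S<70); mm=(V<120)&(H>100)&(H<150)
    out=np.zeros_like(p)
    rz=dict(t=54,s=16,m=36)
    for i,(k,M) in enumerate((("t",mt),("s",ms),("m",mm))):
        out[:,:,i]=255*rect(n,p,M,s[k],rz[k],k)
    cv2.imwrite(f"pics/mask_{n}.png",out)
E
```

```text
top m [104 111 122] [108  38 122]
top t [120  76  56] [  9 136 120]
top s [103  96  85] [ 18  45 103]
[238 237 247] [123  10 247]
[247 248 255] [116   8 255]
[244 242 253] [125  11 253]
[233 233 244] [120  11 244]
top t px 222 ((528.945556640625, -66.99832916259766), (176.132568359375, 89.7774887084961), 6.733422756195068) area 13816.8141600081
top s px 258 ((554.496826171875, -249.08474731445312), (160.9888153076172, 144.1070556640625), 19.740394592285156) area 5939.84175977041Traceback (most recent call last):
  File "<stdin>", line 12, in <module>
  File "meas.py", line 6, in rect
    c=max(cs,key=cv2.contourArea).reshape(-1,2)
      ~~~^^^^^^^^^^^^^^^^^^^^^^^^
ValueError: max() iterable argument is empty
```

```bash
python3 - <<'E'
from meas import *
W={"top":dict(m=(100,155,185,208),t=(215,175,275,255),s=(300,190,345,255)),"side":dict(m=(225,125,265,170),t=(195,175,275,225),s=(215,240,285,285))}
for n in("top","side"):
    p=np.load(n+"0.npz")["p"]; hsv=cv2.cvtColor(p,cv2.COLOR_RGB2HSV); 
    s={"top":dict(m=(143,190),t=(240,225),s=(320,222)),"side":dict(m=(258,150),t=(235,200),s=(250,262))}[n]
    H,S,V=[hsv[:,:,i].astype(int) for i in range(3)]
    mt=((H<14)|(H>165))&(S>90)&(V<150); ms=(V<125)&(S<75)&(H<60); mm=(V<150)&(H>98)&(H<150)&(S<90)
    out=np.zeros_like(p)
    for i,(k,M,z) in enumerate((("t",mt,54),("s",ms,16),("m",mm,36))):
        w=np.zeros_like(M); a=W[n][k]; w[a[1]:a[3],a[0]:a[2]]=1
        M=cv2.morphologyEx((M&w).astype(np.uint8),cv2.MORPH_OPEN,np.ones((3,3)))>0
        out[:,:,i]=255*rect(n,p,M,s[k],z,k)
    a=p//2+out//2
    x0,y0,x1,y1=(95,140,355,260) if n=="top" else (190,110,350,290)
    cv2.imwrite(f"pics/mask_{n}.png",cv2.resize(a[y0:y1,x0:x1,::-1],None,fx=3,fy=3,interpolation=0))
E
```

```text
top t px 170 ((528.9361572265625, -67.0772705078125), (176.29408264160156, 90.27608489990234), 6.900074481964111) area 14771.986862664198
top s px 119 ((579.9446411132812, -288.06927490234375), (140.26016235351562, 50.30441665649414), 21.722776412963867) area 6406.04568903381
top m px 169 ((544.8215942382812, 261.3531188964844), (85.63288116455078, 187.7208251953125), 9.791106224060059) area 13949.39650120167
side t px 172 ((536.192138671875, -92.93824005126953), (171.3226318359375, 129.36631774902344), 6.060319900512695) area 16068.930305537244
side s px 116 ((583.571533203125, -295.79473876953125), (139.69842529296875, 56.905120849609375), 21.605405807495117) area 7172.388970974367Traceback (most recent call last):
  File "<stdin>", line 12, in <module>
  File "meas.py", line 6, in rect
    c=max(cs,key=cv2.contourArea).reshape(-1,2)
      ~~~^^^^^^^^^^^^^^^^^^^^^^^^
ValueError: max() iterable argument is empty
```

View pics/mask_top.png

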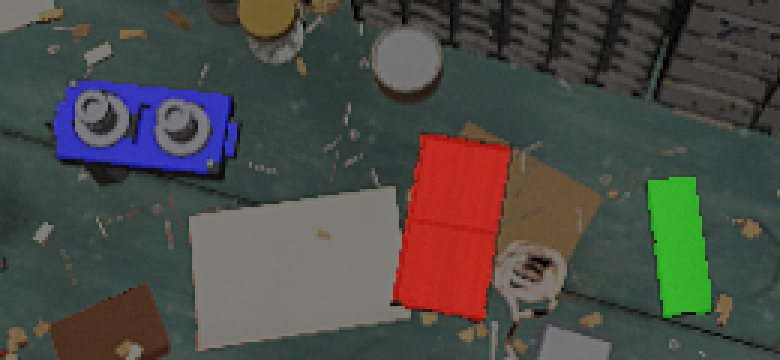

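```bash
python3 - <<'E'
from meas import *
f=np.load("top0.npz");p=f["p"];hsv=cv2.cvtColor(p,cv2.COLOR_RGB2HSV)
a=cv2.resize(p[162:202,108:180,::-1],None,fx=10,fy=10,interpolation=cv2.INTER_CUBIC);cv2.imwrite("pics/cast_top.png",a)
p=np.load("side0.npz")["p"]
a=cv2.resize(p[120:168,225:265,::-1],None,fx=12,fy=12,interpolation=cv2.INTER_CUBIC);cv2.imwrite("pics/cast_side.png",a)
for n in("top","side"):
    C=cloud(n,np.load(n+"0.npz")["d"]).reshape(-1,3)
    for y in range(-400,450,50):
        m=(abs(C[:,1]-y)<25)&(C[:,0]>250)&(C[:,0]<1000)&(C[:,2]>150)
        if m.any(): print(n,y,C[m].min(0),C[m].max(0))
E
```

```text
top -400 [ 694.1 -425.   150.7] [ 858.9 -375.1  407.6]
top -350 [ 695.9 -375.   150.3] [ 857.9 -325.   406.7]
top -300 [ 716.4 -325.   151. ] [ 857.9 -275.   406.8]
top -250 [ 255.4 -274.9  150. ] [ 859.2 -225.  1343.3]
top -200 [ 255.4 -225.   150. ] [ 859.2 -175.  1347.8]
top -150 [ 255.9 -175.   150.1] [ 860.3 -125.  1324.5]
top -100 [ 716.  -125.   150.3] [858.8 -75.  405.3]
top -50 [715.4 -75.  150.2] [861.2 -25.  408.1]
top 0 [717.  -25.  151.3] [860.4  25.  406. ]
top 50 [717.   25.1 150.1] [859.   75.  406.1]
top 100 [717.3  75.  150.9] [858.6  98.9 404.4]
top 200 [702.5 221.4 150.3] [709.  225.  162.7]
top 250 [700.5 225.5 152.5] [712.5 233.6 169.3]
top 300 [872.  283.3 150.1] [995.1 325.  189.3]
top 350 [870.2 325.1 150.7] [997.6 374.8 186.9]
top 400 [888.3 375.2 151.6] [981.1 415.  178. ]
side -400 [ 698.5 -424.9  152.2] [ 860.3 -375.   401.3]
side -350 [ 698.9 -375.   202.1] [ 859.9 -325.1  400.7]
side -300 [ 720.3 -324.9  207. ] [ 858.6 -275.   400.1]
side -250 [ 257.1 -275.   150.1] [ 859.4 -225.   399.8]
side -200 [ 259.  -224.9  150. ] [ 858.4 -175.   399.6]
side -150 [ 256.1 -175.   150.1] [ 858.6 -125.1  399.6]
side -100 [ 720.6 -124.9  162.8] [858.2 -75.  400.2]
side -50 [720.6 -75.  164. ] [858.4 -25.4 400. ]
side 0 [721.2 -25.  163. ] [858.2  24.9 399.2]
side 50 [720.7  25.1 163.6] [858.7  75.  399.9]
side 100 [721.4  75.  162.8] [858.7  98.3 399.1]
side 200 [707.5 218.6 150.6] [714.8 223.9 161.4]
side 250 [707.  225.3 153.7] [714.5 230.8 164.2]
side 300 [981.1 304.  150.7] [996.8 324.6 161. ]
side 350 [977.8 325.7 158.7] [995.1 373.2 168.6]
side 400 [980.  396.3 160.5] [980.  396.3 160.5]
```

View pics/cast_top.png

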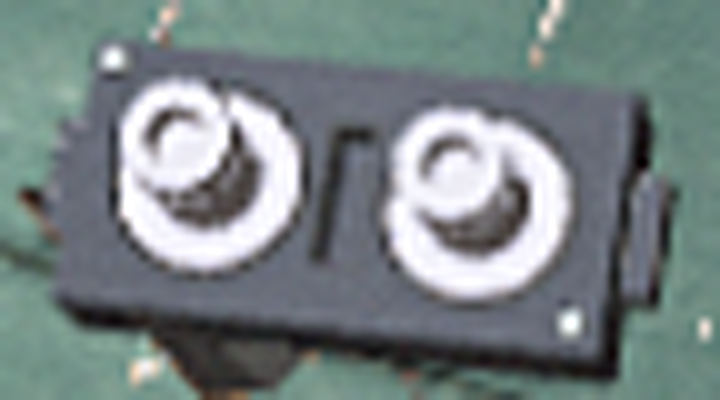

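View pics/cast_side.png

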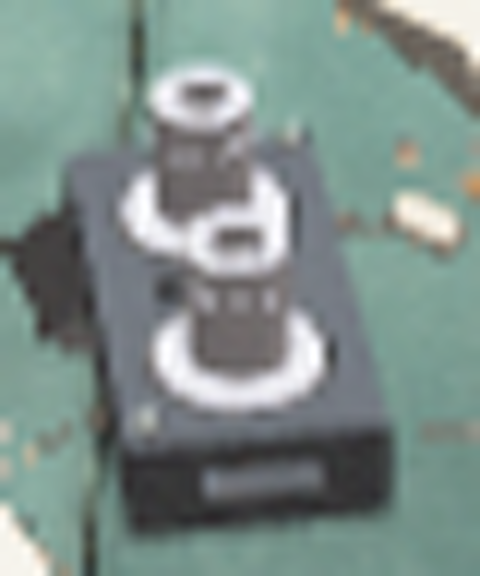

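```bash
python3 - <<'E'
from meas import *
print(onplane("top",[(125.35,174.85),(153.05,177.75)],82))
print(onplane("top",[(128.45,179.35),(155.45,182.05)],38))
s=[(225+200/12-.46,120+97/12-.46),(225+239/12-.46,120+240/12-.46)]
print(onplane("side",s,82))
# side flange near: extents x153-325,y~?405
print(onplane("side",[(225+239/12-.46,120+352/12-.46),(225+205/12-.46,120+207/12-.46)],38))
# pins top z=43 (top,side)
print(onplane("top",[(108+11.3-.45,162+5.8-.45),(108+57-.45,162+32.2-.45)],43))
print(onplane("side",[(225+291/12-.46,120+133/12-.46),(225+146/12-.46,120+420/12-.46)],43))
# tray rim in the side: corners of the crop c_side_170 (x5, offset 170,110)
c=np.array([(189,406),(455,390),(466,488),(189,500)])/5+np.array([170,110])-.4
P=onplane("side",c,54);print(P,P.mean(0))
print(proj("side",[[529+88*a*.993-46*b*.12,-67+88*a*.12+46*b*.993,54] for a,b in((-1,1),(1,1),(1,-1),(-1,-1))]),c)
print(proj("side",[[580,-288,16]]))
E
```

```text
[[539.7 305.3  82. ]
 [554.1 222.3  82. ]]
[[539.3 306.2  38. ]
 [554.2 223.3  38. ]]
[[540.1 299.   82. ]
 [555.7 217.4  82. ]]
[[554.8 218.8  38. ]
 [540.6 300.5  38. ]]
[[566.1 346.6  43. ]
 [525.9 183.4  43. ]]
[[568.3 337.7  43. ]
 [527.5 175.9  43. ]]
[[ 442.2  -37.6   54. ]
 [ 616.7  -19.7   54. ]
 [ 623.8 -111.4   54. ]
 [ 451.5 -124.3   54. ]] [533.6 -73.3  54. ]
[[205.7 189.6]
 [258.8 185.8]
 [262.2 205.1]
 [206.  209.3]] [[207.4 190.8]
 [260.6 187.6]
 [262.8 207.2]
 [207.4 209.6]]
[[247.4 260.1]]
```

```bash
cat > go.py <<'E'
import sys
from h import *
def go(x,y,z,ang=None,n=None):
    o=ctrl.get_obs(); r=R.from_quat(o["tcp_rot"]); M=r.as_matrix(); t=np.array([x,y,z])-o["ee_pos"]
    ax=np.arctan2(M[1,0],M[0,0])
    print("t",round(o["time"],2),"pos",o["ee_pos"].round(1),"x ang deg",np.degrees(ax).round(1),"tilt deg",np.degrees(np.arccos(-M[2,2])).round(2),"F",o["force"].round(2),"w",round(o["width"],1),"q",o["qpos"].round(2))
    print("tool shift",(M.T@t).round(1),"norm",np.linalg.norm(t).round(1), "zonly world->tool z=-dz")
    if ang is not None: print("spin",round(ax-np.radians(ang),3))
if __name__=="__main__": go(*map(float,sys.argv[1:]))
E
python3 go.py 540 302.5 200 10
```

```text
t 0.1 pos [135.3 532.6 223.4] x ang deg 75.7 tilt deg 0.11 F [-0.06 -0.28  0.14] w 94.2 q [ 1.22  0.09  1.37 -0.    1.68 -0.1 ]
tool shift [-123.3  448.9   23.6] norm 466.2 zonly world->tool z=-dz
spin 1.147
```

>>> servo_tool([
  {"xyz":[-12,45,2],"spin":0,"grip":1},
  {"xyz":[-12,45,2],"spin":0,"grip":1},
  {"xyz":[-12,45,2],"spin":0,"grip":1},
  {"xyz":[-12,45,2],"spin":0,"grip":1},
  {"xyz":[-12,45,2],"spin":0,"grip":1},
  {"xyz":[-12,45,2],"spin":0,"grip":1},
  {"xyz":[-12,45,2],"spin":0,"grip":1},
  {"xyz":[-12,45,2],"spin":0,"grip":1},
  {"xyz":[-12,45,2],"spin":0,"grip":1},
  {"xyz":[-12,45,2],"spin":0,"grip":1},
])

```text
time: 1.1
ee_pos: [543.3, 304.7, 203.8]
tcp_rot: [0.789, 0.614, -0.0, -0.0]
force: [0.4, 1.1, -0.3]
width: 94.0
```

>>> servo_tool([
  {"xyz":[0,0,0],"spin":0.143,"grip":1},
  {"xyz":[0,0,0],"spin":0.143,"grip":1},
  {"xyz":[0,0,0],"spin":0.143,"grip":1},
  {"xyz":[0,0,0],"spin":0.143,"grip":1},
  {"xyz":[0,0,0],"spin":0.143,"grip":1},
  {"xyz":[0,0,0],"spin":0.143,"grip":1},
  {"xyz":[0,0,0],"spin":0.143,"grip":1},
  {"xyz":[0,0,0],"spin":0.143,"grip":1},
  {"xyz":[0,0,0],"spin":0,"grip":1},
  {"xyz":[0,0,0],"spin":0,"grip":1},
])

```text
time: 2.1
ee_pos: [541.9, 305.9, 204.0]
tcp_rot: [0.996, 0.09, -0.0, 0.0]
force: [0.2, 0.0, 0.1]
width: 94.0
```

```bash
python3 go.py 540 302.5 110 10; cat > snap.py <<'E'
import sys
from h import *
tag=sys.argv[1]
for n in("top","side"):
    p,d=imaging.grab_frame(n); np.savez(f"{n}_{tag}.npz",p=p,d=d)
    o=ctrl.get_obs(); u,v=proj(n,[o["ee_pos"]])[0]
    print(n,"tcp px",u.round(1),v.round(1))
    w=float(sys.argv[2]) if len(sys.argv)>2 else 45
    x0=int(np.clip(u-w,0,511));x1=int(min(512,u+w));y0=int(max(0,v-w));y1=int(min(384,v+w)); s=int(590/(2*w))
    im=cv2.resize(p[y0:y1,x0:x1,::-1],None,fx=s,fy=s,interpolation=cv2.INTER_CUBIC)
    if n=="top": I=im; 
    print("crop origin",x0,y0,"scale",s)
    cv2.imwrite(f"pics/{tag}_{n}.png",im)
E
python3 snap.py a1
```

```text
t 2.1 pos [541.9 305.9 204. ] x ang deg 10.4 tilt deg 0.05 F [0.18 0.02 0.12] w 94.0 q [0.42 0.25 1.22 0.   1.67 0.24]
tool shift [-2.4  3.  94. ] norm 94.1 zonly world->tool z=-dz
spin 0.006
top tcp px 114.9 160.3
crop origin 69 115 scale 6
side tcp px 241.0 98.8
crop origin 195 53 scale 6
```

View pics/a1_top.png

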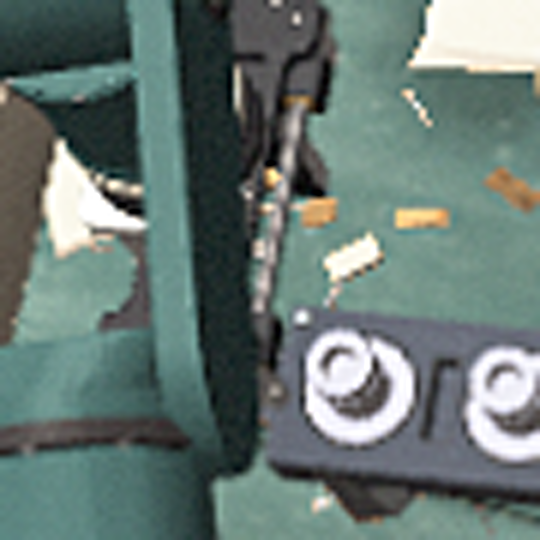

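View pics/a1_side.png

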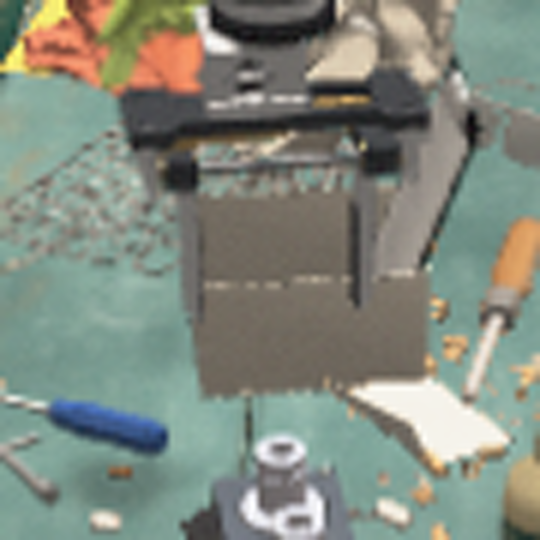

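```bash
python3 - <<'E'
from meas import *
o=ctrl.get_obs();M=R.from_quat(o["tcp_rot"]).as_matrix();p=o["ee_pos"]
for s in(-1,1):
  for dy in (-8,8):
    for dx in(47,59):
      print(s,dy,dx,(proj("side",[p+M@[s*dx,dy,19]])[0]-[195,53])*6)
print(onplane("side",[(227,106),(254.5,103.8)],185))
E
```

```text
-1 -8 47 [200.2 301.9]
-1 -8 59 [181.1 303.6]
-1 8 47 [203.1 314.5]
-1 8 59 [183.8 316.2]
1 -8 47 [348.8 289.4]
1 -8 59 [367.6 287.8]
1 8 47 [353.  301.7]
1 8 59 [372.  300.1]
[[490.5 285.6 185. ]
 [592.2 302.8 185. ]]
```

>>> servo_tool([
  {"xyz":[-3,5,25],"spin":0,"grip":1},
  {"xyz":[0,0,25],"spin":0,"grip":1},
  {"xyz":[0,0,25],"spin":0,"grip":1},
  {"xyz":[0,0,0],"spin":0,"grip":1},
  {"xyz":[0,0,0],"spin":0,"grip":1},
])

```text
time: 2.7
ee_pos: [539.8, 300.5, 129.5]
tcp_rot: [0.996, 0.089, -0.0, 0.0]
force: [0.7, -0.1, 1.1]
width: 94.2
```

```bash
python3 go.py 540 300 110 10;python3 snap.py a2 30; python3 - <<'E'
from h import *
o=ctrl.get_obs();M=R.from_quat(o["tcp_rot"]).as_matrix();p=o["ee_pos"]
print(proj("side",[p+M@[s*47,dy,19] for s in(-1,1) for dy in(-8,8)]))
E
```

```text
t 2.7 pos [539.8 300.5 129.5] x ang deg 10.2 tilt deg 0.05 F [ 0.7  -0.07  1.13] w 94.2 q [0.42 0.27 1.34 0.   1.52 0.24]
tool shift [ 0.1  0.5 19.5] norm 19.5 zonly world->tool z=-dz
spin 0.004
top tcp px 122.9 169.7
crop origin 92 139 scale 9
side tcp px 241.1 116.4
crop origin 211 86 scale 9
[[228.91430163 120.67282805]
 [229.38014621 122.85946412]
 [252.96685663 118.44370635]
 [253.63191661 120.59622201]]
```

View pics/a2_side.png

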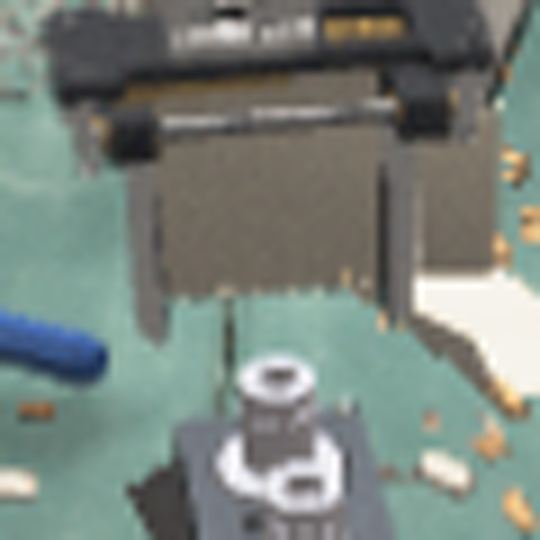

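View pics/a2_top.png

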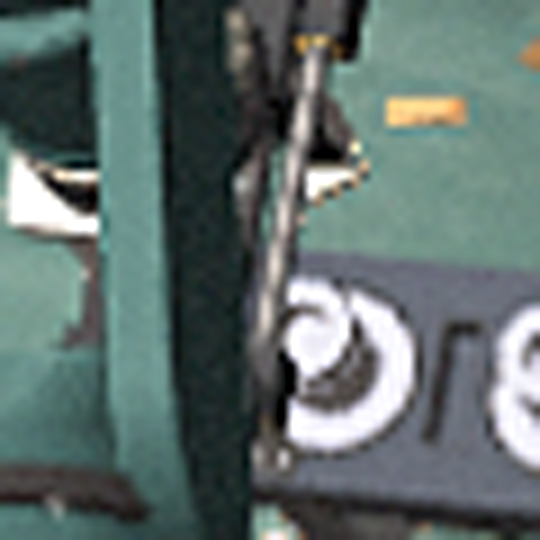

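>>> servo_tool([
  {"xyz":[0,-1,15],"spin":0,"grip":1},
  {"xyz":[0,0,15],"spin":0,"grip":1},
  {"xyz":[0,0,15],"spin":0,"grip":1},
  {"xyz":[0,0,12],"spin":0,"grip":1},
  {"xyz":[0,0,6],"spin":0,"grip":1},
  {"xyz":[0,0,0],"spin":0,"grip":1},
  {"xyz":[0,0,0],"spin":0,"grip":1},
])

```text
time: 3.5
ee_pos: [540.0, 301.6, 66.6]
tcp_rot: [0.996, 0.089, 0.0, -0.0]
force: [0.1, 0.5, 0.4]
width: 94.2
```

```bash
python3 go.py 540 300 66 10;python3 snap.py a3 30
```

```text
t 3.5 pos [540.  301.6  66.6] x ang deg 10.2 tilt deg 0.02 F [0.1 0.5 0.4] w 94.2 q [0.42 0.32 1.42 0.   1.41 0.24]
tool shift [-0.3  1.6  0.6] norm 1.7 zonly world->tool z=-dz
spin 0.003
top tcp px 127.7 176.5
crop origin 97 146 scale 9
side tcp px 241.4 130.4
crop origin 211 100 scale 9
```

View pics/a3_side.png

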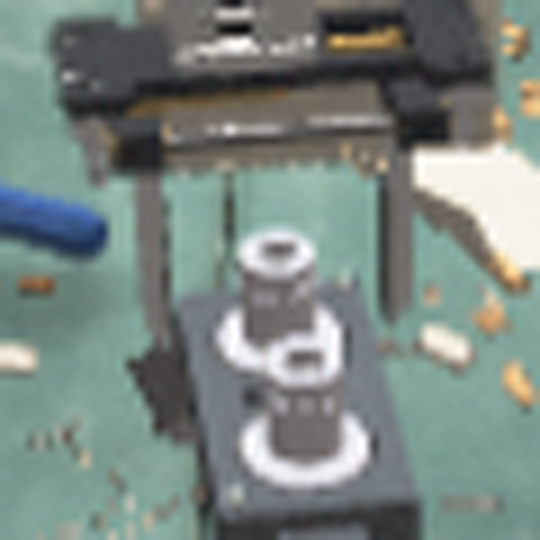

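View pics/a3_top.png

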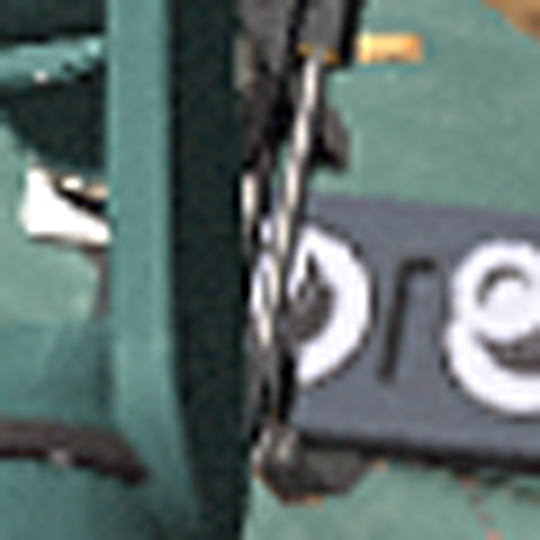

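>>> servo_tool([
  {"xyz":[0,0,0],"spin":0,"grip":-1},
  {"xyz":[0,0,0],"spin":0,"grip":-1},
  {"xyz":[0,0,0],"spin":0,"grip":-1},
  {"xyz":[0,0,0],"spin":0,"grip":-1},
  {"xyz":[0,0,0],"spin":0,"grip":-1},
  {"xyz":[0,0,0],"spin":0,"grip":-1},
  {"xyz":[0,0,0],"spin":0,"grip":-1},
  {"xyz":[0,0,0],"spin":0,"grip":-1},
  {"xyz":[0,0,0],"spin":0,"grip":-1},
  {"xyz":[0,0,0],"spin":0,"grip":-1},
], newtons=35)

```text
time: 4.6
ee_pos: [540.1, 301.6, 66.5]
tcp_rot: [0.996, 0.089, 0.0, -0.0]
force: [-0.2, 0.5, -0.2]
width: 34.0
```

```bash
python3 go.py 540 300 66 10
```

```text
t 4.6 pos [540.1 301.6  66.5] x ang deg 10.2 tilt deg 0.04 F [-0.21  0.51 -0.24] w 34.0 q [ 0.42  0.32  1.42 -0.    1.41  0.24]
tool shift [-0.3  1.5  0.5] norm 1.6 zonly world->tool z=-dz
spin 0.003
```

>>> servo_tool([
  {"xyz":[0,0,-4],"spin":0,"grip":-1},
  {"xyz":[0,0,-6],"spin":0,"grip":-1},
  {"xyz":[0,0,-8],"spin":0,"grip":-1},
  {"xyz":[0,0,-10],"spin":0,"grip":-1},
  {"xyz":[0,0,-12],"spin":0,"grip":-1},
  {"xyz":[0,0,-15],"spin":0,"grip":-1},
  {"xyz":[0,0,-15],"spin":0,"grip":-1},
  {"xyz":[0,0,-15],"spin":0,"grip":-1},
  {"xyz":[0,0,-10],"spin":0,"grip":-1},
  {"xyz":[0,0,-5],"spin":0,"grip":-1},
])

```text
time: 5.6
ee_pos: [540.4, 301.8, 168.6]
tcp_rot: [0.996, 0.089, 0.001, -0.0]
force: [-0.6, -0.4, -2.8]
width: 33.6
```

>>> servo_tool([
  {"xyz":[0,0,0],"spin":0,"grip":-1},
  {"xyz":[0,0,0],"spin":0,"grip":-1},
  {"xyz":[0,0,0],"spin":0,"grip":-1},
  {"xyz":[0,0,0],"spin":0,"grip":-1},
  {"xyz":[0,0,0],"spin":0,"grip":-1},
])

```text
time: 6.1
ee_pos: [539.5, 301.4, 165.8]
tcp_rot: [0.996, 0.089, -0.001, 0.0]
force: [-0.2, -0.5, -2.2]
width: 34.1
```

```bash
python3 go.py 572 -65 170; python3 snap.py a4 45; python3 go.py 572 -65 170
```

```text
t 6.1 pos [539.5 301.4 165.8] x ang deg 10.2 tilt deg 0.07 F [-0.24 -0.45 -2.2 ] w 34.1 q [0.42 0.26 1.29 0.   1.59 0.24]
tool shift [-32.9 366.4  -4.1] norm 367.9 zonly world->tool z=-dz
top tcp px 119.5 166.0
crop origin 74 120 scale 6
side tcp px 240.6 108.3
crop origin 195 63 scale 6
t 6.2 pos [539.7 301.4 166.2] x ang deg 10.2 tilt deg 0.03 F [-0.07  0.61 -2.63] w 34.1 q [0.42 0.26 1.29 0.   1.59 0.24]
tool shift [-33.1 366.4  -3.8] norm 367.9 zonly world->tool z=-dz
```

>>> servo_tool([
  {"xyz":[0,0,0],"spin":0,"grip":-1},
])

```text
time: 6.3
ee_pos: [539.8, 301.5, 166.4]
tcp_rot: [0.996, 0.089, -0.0, -0.0]
force: [0.3, -0.4, -2.6]
width: 33.8
```

View pics/a4_side.png

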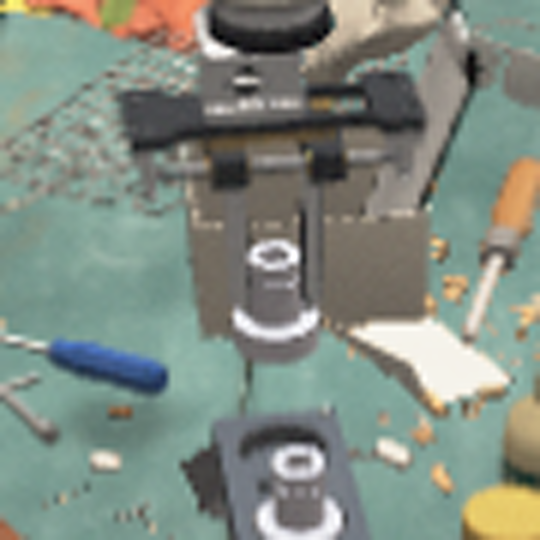

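```bash
python3 go.py 575 -67 166 7
```

```text
t 6.3 pos [539.8 301.5 166.4] x ang deg 10.2 tilt deg 0.01 F [ 0.31 -0.42 -2.65] w 33.8 q [0.42 0.26 1.29 0.   1.59 0.24]
tool shift [-30.6 368.9   0.4] norm 370.2 zonly world->tool z=-dz
spin 0.056
```

>>> servo_tool([
  {"xyz":[-1,10,0],"spin":0,"grip":-1},
  {"xyz":[-2,20,0],"spin":0,"grip":-1},
  {"xyz":[-3,30,0],"spin":0,"grip":-1},
  {"xyz":[-3,40,0],"spin":0,"grip":-1},
  {"xyz":[-4,45,0],"spin":0,"grip":-1},
  {"xyz":[-4,45,0],"spin":0,"grip":-1},
  {"xyz":[-4,45,0],"spin":0,"grip":-1},
  {"xyz":[-4,45,0],"spin":0,"grip":-1},
  {"xyz":[-3,40,0],"spin":0,"grip":-1},
  {"xyz":[-1,25,0],"spin":0,"grip":-1},
])

```text
time: 7.3
ee_pos: [572.0, -47.0, 166.8]
tcp_rot: [0.996, 0.087, 0.0, 0.001]
force: [0.1, 0.2, -2.8]
width: 34.0
```

>>> servo_tool([
  {"xyz":[-1,15,0],"spin":0.03,"grip":-1},
  {"xyz":[0,9,0],"spin":0.03,"grip":-1},
  {"xyz":[0,0,0],"spin":0,"grip":-1},
  {"xyz":[0,0,10],"spin":0,"grip":-1},
  {"xyz":[0,0,15],"spin":0,"grip":-1},
  {"xyz":[0,0,15],"spin":0,"grip":-1},
  {"xyz":[0,0,8],"spin":0,"grip":-1},
  {"xyz":[0,0,0],"spin":0,"grip":-1},
  {"xyz":[0,0,0],"spin":0,"grip":-1},
])

```text
time: 8.2
ee_pos: [575.2, -66.7, 118.1]
tcp_rot: [0.998, 0.059, -0.0, -0.0]
force: [0.8, 0.9, -2.6]
width: 33.7
```

```bash
python3 go.py 575 -67 93.5 7; python3 snap.py a5 45
```

```text
t 8.2 pos [575.2 -66.7 118.1] x ang deg 6.8 tilt deg 0.04 F [ 0.8   0.92 -2.64] w 33.7 q [-0.21  0.2   1.46  0.    1.49 -0.33]
tool shift [-0.3  0.2 24.6] norm 24.6 zonly world->tool z=-dz
spin -0.004
top tcp px 249.7 193.8
crop origin 204 148 scale 6
side tcp px 247.6 182.0
crop origin 202 137 scale 6
```

View pics/a5_side.png

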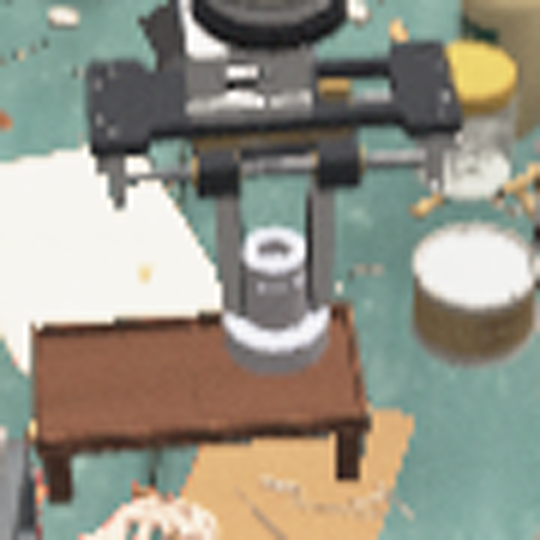

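View pics/a5_top.png

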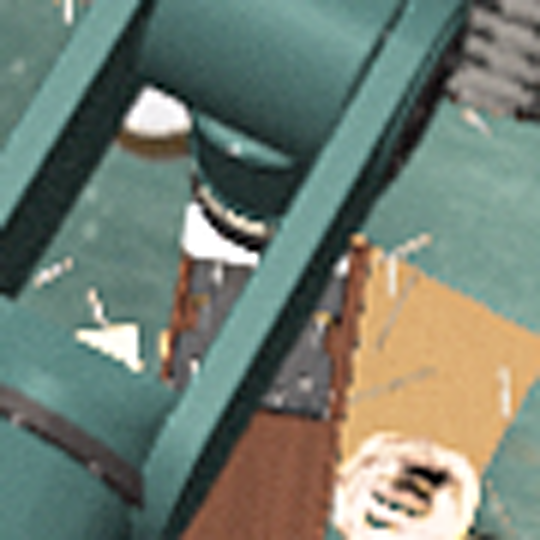

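>>> servo_tool([
  {"xyz":[0,0,8],"spin":0,"grip":-1},
  {"xyz":[0,0,8],"spin":0,"grip":-1},
  {"xyz":[0,0,4],"spin":0,"grip":-1},
  {"xyz":[0,0,2],"spin":0,"grip":-1},
  {"xyz":[0,0,1],"spin":0,"grip":-1},
  {"xyz":[0,0,0],"spin":0,"grip":-1},
  {"xyz":[0,0,0],"spin":0,"grip":-1},
])

```text
time: 9.0
ee_pos: [575.5, -67.1, 95.8]
tcp_rot: [0.998, 0.059, 0.0, 0.0]
force: [-1.2, -0.4, -1.9]
width: 33.6
```

>>> servo_tool([
  {"xyz":[0,0,1],"spin":0,"grip":-1},
  {"xyz":[0,0,0],"spin":0,"grip":-1},
  {"xyz":[0,0,0],"spin":0,"grip":-1},
])

```text
time: 9.3
ee_pos: [575.4, -67.0, 94.5]
tcp_rot: [0.998, 0.059, 0.0, -0.0]
force: [-0.1, -0.3, -2.3]
width: 33.8
```

>>> servo_tool([
  {"xyz":[0,0,1],"spin":0,"grip":-1},
  {"xyz":[0,0,0],"spin":0,"grip":-1},
  {"xyz":[0,0,0],"spin":0,"grip":-1},
])

```text
time: 9.6
ee_pos: [575.3, -67.0, 93.4]
tcp_rot: [0.998, 0.059, -0.0, -0.0]
force: [-0.2, 0.2, -2.1]
width: 33.7
```

>>> servo_tool([
  {"xyz":[0,0,1],"spin":0,"grip":-1},
  {"xyz":[0,0,0],"spin":0,"grip":-1},
  {"xyz":[0,0,0],"spin":0,"grip":-1},
])

```text
time: 9.9
ee_pos: [575.5, -67.1, 92.5]
tcp_rot: [0.998, 0.059, 0.0, 0.0]
force: [0.7, 0.0, -2.5]
width: 33.6
```

>>> servo_tool([
  {"xyz":[0,0,0.7],"spin":0,"grip":-1},
  {"xyz":[0,0,0],"spin":0,"grip":-1},
  {"xyz":[0,0,0],"spin":0,"grip":-1},
])

```text
time: 10.2
ee_pos: [575.6, -67.1, 92.5]
tcp_rot: [0.998, 0.059, 0.0, 0.0]
force: [-1.2, -0.2, 1.3]
width: 34.1
```

>>> servo_tool([
  {"xyz":[0,0,0.7],"spin":0,"grip":-1},
  {"xyz":[0,0,0],"spin":0,"grip":-1},
  {"xyz":[0,0,0],"spin":0,"grip":-1},
])

```text
time: 10.5
ee_pos: [575.6, -67.1, 92.4]
tcp_rot: [0.998, 0.059, 0.001, 0.0]
force: [-3.1, 0.6, 5.2]
width: 33.8
```

>>> servo_tool([
  {"xyz":[0,0,-0.7],"spin":0,"grip":-1},
  {"xyz":[0,0,0],"spin":0,"grip":-0.2},
  {"xyz":[0,0,0],"spin":0,"grip":0},
  {"xyz":[0,0,0],"spin":0,"grip":0.3},
  {"xyz":[0,0,0],"spin":0,"grip":0.3},
  {"xyz":[0,0,0],"spin":0,"grip":0.3},
])

```text
time: 11.1
ee_pos: [575.3, -67.0, 91.5]
tcp_rot: [0.998, 0.059, -0.0, -0.0]
force: [0.1, -0.2, 0.2]
width: 60.9
```

>>> servo_tool([
  {"xyz":[0,0,-5],"spin":0,"grip":0.3},
  {"xyz":[0,0,-15],"spin":0,"grip":0.3},
  {"xyz":[0,0,-25],"spin":0,"grip":0.3},
  {"xyz":[0,0,-30],"spin":0,"grip":0.3},
  {"xyz":[0,0,0],"spin":0,"grip":1},
  {"xyz":[0,0,0],"spin":0,"grip":1},
])

```text
time: 11.7
ee_pos: [576.0, -67.2, 168.5]
tcp_rot: [0.998, 0.059, 0.002, 0.0]
force: [0.1, 0.7, 0.0]
width: 73.9
```

```bash
python3 go.py 555.2 219.5 166 10; python3 snap.py a6 45
```

```text
t 11.7 pos [576.  -67.2 168.5] x ang deg 6.8 tilt deg 0.19 F [0.11 0.66 0.04] w 73.9 q [-0.21  0.17  1.39  0.    1.58 -0.33]
tool shift [  13.  -287.1    2.3] norm 287.4 zonly world->tool z=-dz
spin -0.057
top tcp px 249.7 189.2
crop origin 204 144 scale 6
side tcp px 247.0 170.3
crop origin 201 125 scale 6
```

View pics/a6_side.png

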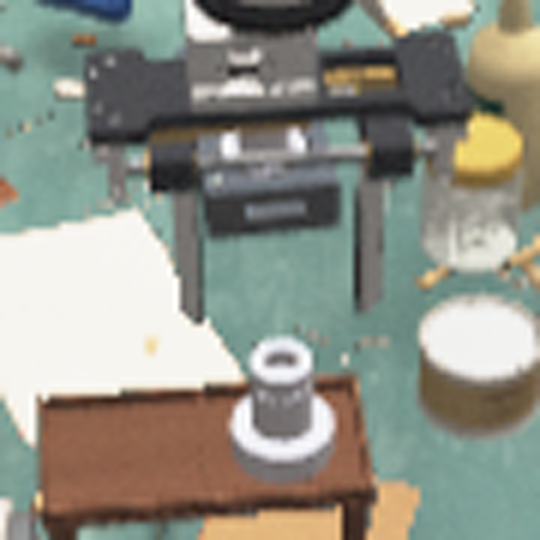

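>>> servo_tool([
  {"xyz":[0,-20,0],"spin":-0.028,"grip":1},
  {"xyz":[1,-35,0],"spin":-0.028,"grip":1},
  {"xyz":[1,-45,0],"spin":0,"grip":1},
  {"xyz":[1,-45,0],"spin":0,"grip":1},
  {"xyz":[1,-45,0],"spin":0,"grip":1},
  {"xyz":[0,-45,0],"spin":0,"grip":1},
  {"xyz":[0,-30,0],"spin":0,"grip":1},
  {"xyz":[0,-15,0],"spin":0,"grip":1},
  {"xyz":[0,0,0],"spin":0,"grip":1},
  {"xyz":[0,0,0],"spin":0,"grip":1},
])

```text
time: 12.8
ee_pos: [532.8, 208.7, 166.0]
tcp_rot: [0.996, 0.087, -0.001, 0.001]
force: [0.3, 0.6, 0.9]
width: 94.2
```

```bash
python3 go.py 554.8 219 66.5 10
```

```text
t 12.8 pos [532.8 208.7 166. ] x ang deg 9.9 tilt deg 0.1 F [0.28 0.58 0.87] w 94.2 q [ 0.27  0.16  1.41 -0.    1.58  0.1 ]
tool shift [23.5 -6.5 99.5] norm 102.4 zonly world->tool z=-dz
spin -0.001
```

>>> servo_tool([
  {"xyz":[12,-3,0],"spin":0,"grip":1},
  {"xyz":[11.5,-3.5,0],"spin":0,"grip":1},
  {"xyz":[0,0,20],"spin":0,"grip":1},
  {"xyz":[0,0,16],"spin":0,"grip":1},
  {"xyz":[0,0,0],"spin":0,"grip":1},
  {"xyz":[0,0,0],"spin":0,"grip":1},
])

```text
time: 13.4
ee_pos: [555.2, 218.7, 130.6]
tcp_rot: [0.996, 0.086, -0.0, 0.0]
force: [0.0, 0.5, 0.0]
width: 94.1
```

```bash
python3 go.py 554.8 219 66.5 10; python3 snap.py b1 30
```

```text
t 13.4 pos [555.2 218.7 130.6] x ang deg 9.8 tilt deg 0.05 F [0.01 0.45 0.04] w 94.1 q [ 0.28  0.23  1.4  -0.    1.52  0.11]
tool shift [-0.3 -0.4 64.1] norm 64.1 zonly world->tool z=-dz
spin -0.003
top tcp px 151.1 172.3
crop origin 121 142 scale 9
side tcp px 244.2 127.9
crop origin 214 97 scale 9
```

View pics/b1_side.png

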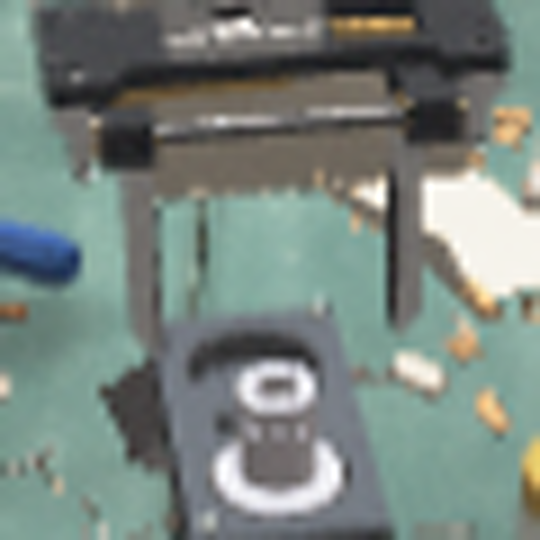

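Jaws straddle the second hub (hub top at crop ~(276,385), finger midpoint ~col 275). Descend and grip.

>>> servo_tool([
  {"xyz":[0,0,15],"spin":0,"grip":1},
  {"xyz":[0,0,15],"spin":0,"grip":1},
  {"xyz":[0,0,15],"spin":0,"grip":1},
  {"xyz":[0,0,12],"spin":0,"grip":1},
  {"xyz":[0,0,7],"spin":0,"grip":1},
  {"xyz":[0,0,0],"spin":0,"grip":1},
  {"xyz":[0,0,0],"spin":0,"grip":1},
])

```text
time: 14.2
ee_pos: [555.0, 220.3, 66.8]
tcp_rot: [0.996, 0.087, 0.0, -0.0]
force: [0.1, -0.1, 0.5]
width: 93.7
```

```bash
python3 go.py 554.8 219 66.5 10; python3 snap.py b2 30
```

```text
t 14.2 pos [555.  220.3  66.8] x ang deg 10.0 tilt deg 0.01 F [ 0.12 -0.1   0.48] w 93.7 q [0.28 0.27 1.48 0.   1.39 0.11]
tool shift [-0.5  1.3  0.3] norm 1.4 zonly world->tool z=-dz
spin -0.0
top tcp px 154.7 179.0
crop origin 124 148 scale 9
side tcp px 244.5 142.2
crop origin 214 112 scale 9
```

View pics/b2_side.png

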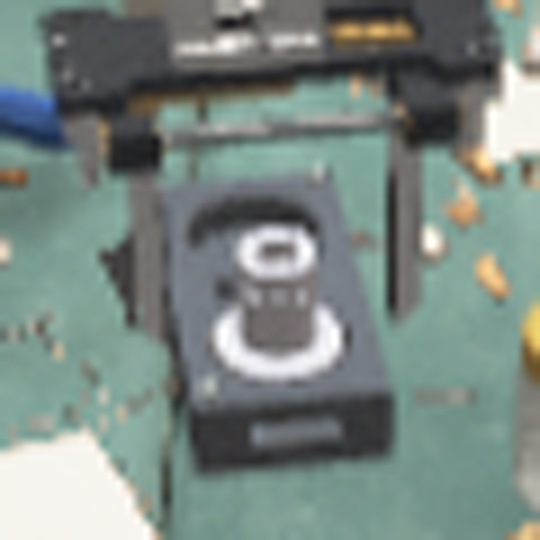

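>>> servo_tool([
  {"xyz":[0,0.7,0],"spin":0,"grip":-1},
  {"xyz":[0,0,0],"spin":0,"grip":-1},
  {"xyz":[0,0,0],"spin":0,"grip":-1},
  {"xyz":[0,0,0],"spin":0,"grip":-1},
  {"xyz":[0,0,0],"spin":0,"grip":-1},
  {"xyz":[0,0,0],"spin":0,"grip":-1},
  {"xyz":[0,0,0],"spin":0,"grip":-1},
  {"xyz":[0,0,0],"spin":0,"grip":-1},
  {"xyz":[0,0,0],"spin":0,"grip":-1},
  {"xyz":[0,0,0],"spin":0,"grip":-1},
], newtons=42)

```text
time: 15.3
ee_pos: [555.5, 219.6, 66.8]
tcp_rot: [0.996, 0.087, 0.001, -0.0]
force: [1.9, 0.7, -1.2]
width: 33.7
```

>>> servo_tool([
  {"xyz":[0,0,-4],"spin":0,"grip":-1},
  {"xyz":[0,0,-6],"spin":0,"grip":-1},
  {"xyz":[0,0,-8],"spin":0,"grip":-1},
  {"xyz":[0,0,-10],"spin":0,"grip":-1},
  {"xyz":[0,0,-12],"spin":0,"grip":-1},
  {"xyz":[0,0,-15],"spin":0,"grip":-1},
  {"xyz":[0,0,-15],"spin":0,"grip":-1},
  {"xyz":[0,0,-15],"spin":0,"grip":-1},
  {"xyz":[0,0,-10],"spin":0,"grip":-1},
  {"xyz":[0,0,-5],"spin":0,"grip":-1},
])

```text
time: 16.3
ee_pos: [555.7, 219.7, 168.9]
tcp_rot: [0.996, 0.087, 0.001, -0.0]
force: [0.3, -0.8, -6.1]
width: 33.5
```

>>> servo_tool([
  {"xyz":[0,0,0],"spin":0,"grip":-1},
  {"xyz":[0,0,0],"spin":0,"grip":-1},
  {"xyz":[0,0,0],"spin":0,"grip":-1},
  {"xyz":[0,0,0],"spin":0,"grip":-1},
  {"xyz":[0,0,0],"spin":0,"grip":-1},
])

```text
time: 16.8
ee_pos: [554.8, 219.4, 166.1]
tcp_rot: [0.996, 0.087, -0.001, 0.0]
force: [0.1, -0.0, -6.2]
width: 33.6
```

>>> servo_tool([
  {"xyz":[0,0,0],"spin":0,"grip":-1},
])

```text
time: 16.9
ee_pos: [554.9, 219.5, 166.5]
tcp_rot: [0.996, 0.087, -0.0, 0.0]
force: [-0.7, 0.2, -5.3]
width: 33.4
```

```bash
python3 go.py 580 -292 170 10; python3 snap.py b3 45
```

```text
t 16.9 pos [554.9 219.5 166.5] x ang deg 10.0 tilt deg 0.03 F [-0.7   0.17 -5.28] w 33.4 q [0.28 0.21 1.35 0.   1.59 0.11]
tool shift [-63.8 508.1  -3.5] norm 512.1 zonly world->tool z=-dz
spin -0.001
top tcp px 148.5 168.5
crop origin 103 123 scale 6
side tcp px 243.8 119.7
crop origin 198 74 scale 6
```

View pics/b3_side.png

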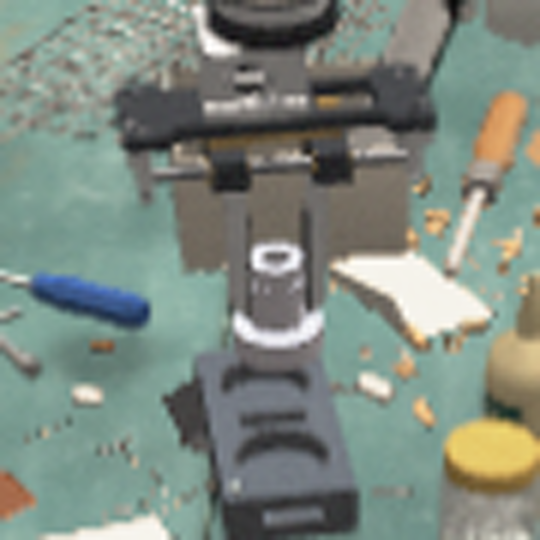

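>>> servo_tool([
  {"xyz":[0,0,-10],"spin":0,"grip":-1},
  {"xyz":[0,0,-20],"spin":0,"grip":-1},
  {"xyz":[0,0,-15],"spin":0,"grip":-1},
  {"xyz":[0,0,-8],"spin":0,"grip":-1},
  {"xyz":[0,0,0],"spin":0,"grip":-1},
])

```text
time: 17.5
ee_pos: [556.0, 219.8, 222.3]
tcp_rot: [0.996, 0.087, 0.002, -0.0]
force: [-0.2, 0.0, -5.2]
width: 33.5
```

View pics/c_side_190.png

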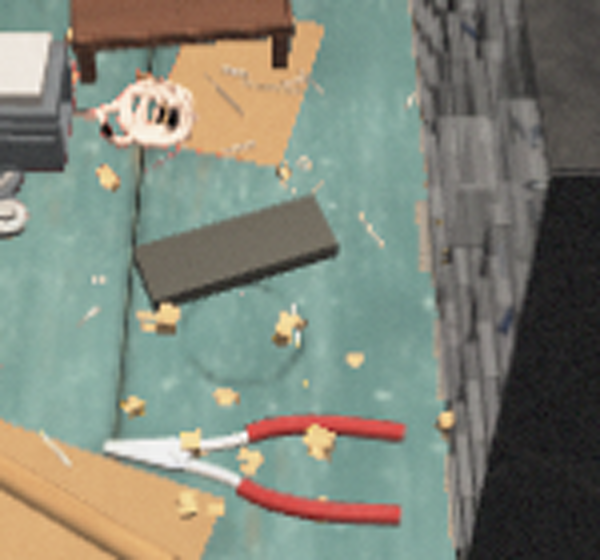

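```bash
python3 - <<'E'
from meas import *
c=np.array([(134,252),(316,197),(337,241),(153,295)])/4+np.array([190,200])-.4
P=onplane("side",c,16);print(P,P.mean(0),np.linalg.norm(np.diff(P,axis=0),axis=1))
E
python3 go.py 582 -291 222 21.7
```

```text
[[ 511.2 -298.    16. ]
 [ 641.1 -246.4   16. ]
 [ 655.6 -286.4   16. ]
 [ 527.1 -334.6   16. ]] [ 583.8 -291.4   16. ] [139.8  42.5 137.3]
t 17.5 pos [556.  219.8 222.3] x ang deg 10.0 tilt deg 0.26 F [-0.21  0.01 -5.25] w 33.5 q [0.28 0.19 1.26 0.   1.69 0.11]
tool shift [-6.280e+01  5.076e+02 -2.000e-01] norm 511.5 zonly world->tool z=-dz
spin -0.205
```

>>> servo_tool([
  {"xyz":[-2,15,0],"spin":0,"grip":-1},
  {"xyz":[-4,30,0],"spin":0,"grip":-1},
  {"xyz":[-5,45,0],"spin":0,"grip":-1},
  {"xyz":[-6,48,0],"spin":0,"grip":-1},
  {"xyz":[-6,48,0],"spin":0,"grip":-1},
  {"xyz":[-6,48,0],"spin":0,"grip":-1},
  {"xyz":[-6,48,0],"spin":0,"grip":-1},
  {"xyz":[-6,48,0],"spin":0,"grip":-1},
  {"xyz":[-6,48,0],"spin":0,"grip":-1},
  {"xyz":[-5,40,0],"spin":0,"grip":-1},
])

```text
time: 18.5
ee_pos: [574.6, -204.7, 218.2]
tcp_rot: [0.996, 0.086, -0.001, -0.0]
force: [0.8, -0.6, -6.5]
width: 33.6
```

>>> servo_tool([
  {"xyz":[-5,40,0],"spin":0,"grip":-1},
  {"xyz":[-4,30,0],"spin":0,"grip":-1},
  {"xyz":[-1,15,0],"spin":0,"grip":-1},
  {"xyz":[0,5,0],"spin":0,"grip":-1},
  {"xyz":[0,0,0],"spin":0,"grip":-1},
  {"xyz":[0,0,0],"spin":0,"grip":-1},
])

```text
time: 19.1
ee_pos: [582.0, -290.0, 219.6]
tcp_rot: [0.996, 0.088, -0.0, -0.001]
force: [-0.3, 0.0, -6.5]
width: 33.8
```

```bash
python3 go.py 583 -292 155 10
```

```text
t 19.1 pos [ 582.  -290.   219.6] x ang deg 10.1 tilt deg 0.08 F [-0.29  0.02 -6.49] w 33.8 q [-0.55  0.31  1.11  0.    1.72 -0.73]
tool shift [ 0.6  2.3 64.6] norm 64.6 zonly world->tool z=-dz
spin 0.001
```

>>> servo_tool([
  {"xyz":[0.6,2,10],"spin":0,"grip":-1},
  {"xyz":[0,0,18],"spin":0,"grip":-1},
  {"xyz":[0,0,18],"spin":0,"grip":-1},
  {"xyz":[0,0,12],"spin":0,"grip":-1},
  {"xyz":[0,0,7],"spin":0,"grip":-1},
  {"xyz":[0,0,0],"spin":0,"grip":-1},
  {"xyz":[0,0,0],"spin":0,"grip":-1},
  {"xyz":[0,0,0],"spin":0,"grip":-1},
])

```text
time: 19.9
ee_pos: [583.5, -293.7, 156.2]
tcp_rot: [0.996, 0.087, 0.001, 0.001]
force: [-0.0, -0.5, -5.3]
width: 33.5
```

```bash
python3 go.py 583 -292 154.5 10; python3 snap.py f1 45; python3 - <<'E'
from h import *
for n in("side","top"): cv2.imwrite(f"pics/f1_{n}_full.png",np.load(n+"_f1.npz")["p"][:,:,::-1])
E
```

```text
t 19.9 pos [ 583.5 -293.7  156.2] x ang deg 10.0 tilt deg 0.14 F [-0.05 -0.49 -5.29] w 33.5 q [-0.55  0.34  1.21  0.    1.59 -0.73]
tool shift [-0.2 -1.8  1.7] norm 2.5 zonly world->tool z=-dz
spin -0.0
top tcp px 330.4 209.6
crop origin 285 164 scale 6
side tcp px 247.8 228.8
crop origin 202 183 scale 6
```

View pics/f1_side.png

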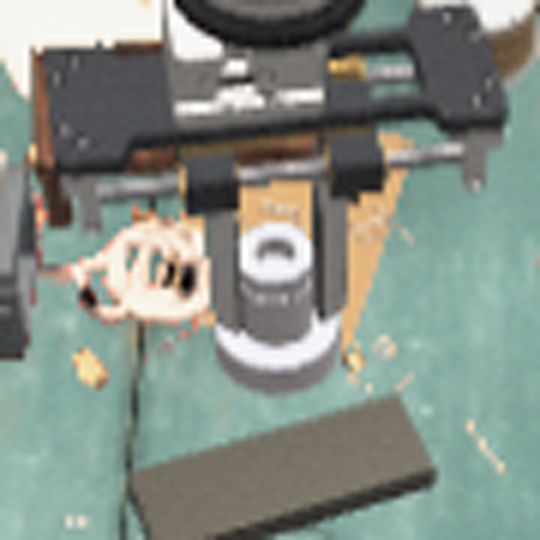

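View pics/f1_side_full.png

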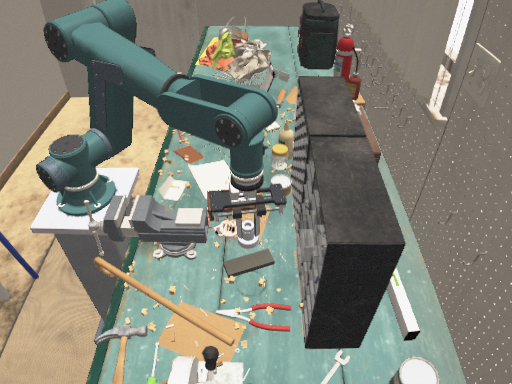

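View pics/f1_top_full.png

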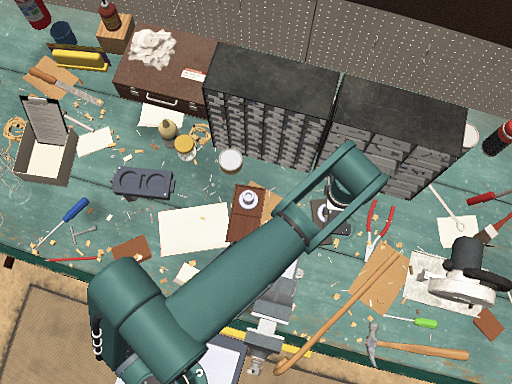

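```bash
python3 - <<'E'
from meas import *
p=ctrl.get_obs()["ee_pos"];print(p)
print((proj("side",[p+[0,0,15.5],p-[0,0,28.5],p-[0,0,48.5]])-[202,183])*6)
u=np.array([[1,0],[0,1]])@np.array([np.cos(np.radians(21.7)),np.sin(np.radians(21.7))]);w=np.array([-u[1],u[0]])
for cx,cy in((583,-292),(580,-288),(585,-295)):
    P=[[*(np.array([cx,cy])+70*a*u+25*b*w),16] for a,b in((-1,1),(1,1),(1,-1),(-1,-1))]
    print(cx,cy,((proj("side",P)-[202,183])*6+3).tolist())
P=[[*(np.array([583,-292])+70*a*u+25*b*w),0] for a,b in((-1,1),(1,1),(1,-1),(-1,-1))]
print("base",((proj("side",P)-[202,183])*6+3).tolist())
im=np.load("top_f1.npz")["p"][180:260,280:380,::-1];cv2.imwrite("pics/f1_topc.png",cv2.resize(im,None,fx=6,fy=6,interpolation=2))
E
```

```text
[ 583.3 -293.7  156.1]
[[274.3 250.7]
 [275.7 318.4]
 [276.3 347.7]]
583 -292 [[124.91885868864154, 474.778837473354], [397.7549655665358, 392.4739815509012], [437.68555616005074, 469.1637526351615], [157.46469723408188, 556.7436670496237]]
580 -288 [[119.26573655977751, 467.90975004521886], [391.56280010678984, 386.0548717262203], [431.20045619312646, 462.3583564150574], [151.53271443479122, 549.4440661230044]]
585 -295 [[128.6534432430733, 479.9467831198616], [401.90921510669295, 397.3050491467843], [442.0450636216963, 474.2861951197673], [161.39251914277304, 562.2357258790529]]
base [[127.01066505597191, 494.95228842411666], [397.0111726430408, 412.8830530087577], [436.49470649743955, 489.3636941896449], [159.28461750339784, 576.6223044336626]]
```

View pics/f1_topc.png

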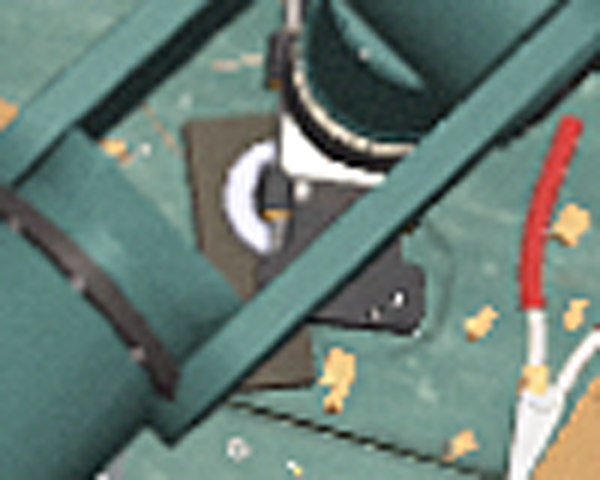

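>>> servo_tool([
  {"xyz":[0.5,-2.5,1],"spin":0,"grip":-1},
  {"xyz":[0,0,0],"spin":0,"grip":-1},
  {"xyz":[0,0,0],"spin":0,"grip":-1},
  {"xyz":[0,0,0],"spin":0,"grip":-1},
  {"xyz":[0,0,0],"spin":0,"grip":-1},
  {"xyz":[0,0,0],"spin":0,"grip":-1},
])

```text
time: 20.6
ee_pos: [582.9, -290.9, 153.7]
tcp_rot: [0.996, 0.087, -0.0, -0.0]
force: [-0.5, -0.2, -5.5]
width: 33.7
```

```bash
python3 go.py 583 -292 154.5 10; python3 snap.py f2 45; python3 - <<'E'
from h import *
print(onplane("top",[(280+225/6-.4,180+200/6-.4)],127.7))
print(ctrl.get_obs()["qvel"].round(3))
p=np.load("top_f2.npz")["p"][140:250,150:280,::-1];cv2.imwrite("pics/f2_tray.png",cv2.resize(p,None,fx=5,fy=5,interpolation=2))
f=np.load("side_f2.npz")["p"][110:345,180:340,::-1];cv2.imwrite("pics/f2_s.png",cv2.resize(f,None,fx=2.5,fy=2.5,interpolation=2))
E
```

```text
t 20.6 pos [ 582.9 -290.9  153.7] x ang deg 10.0 tilt deg 0.0 F [-0.47 -0.19 -5.47] w 33.7 q [-0.55  0.33  1.22  0.    1.59 -0.72]
tool shift [-0.1  1.1 -0.8] norm 1.4 zonly world->tool z=-dz
spin -0.0
top tcp px 329.2 209.7
crop origin 284 164 scale 6
side tcp px 247.7 228.6
crop origin 202 183 scale 6
[[ 572.0302453  -262.77041261  127.7       ]]
[ 0.001 -0.002  0.001  0.001  0.002 -0.001]
```

View pics/f2_tray.png

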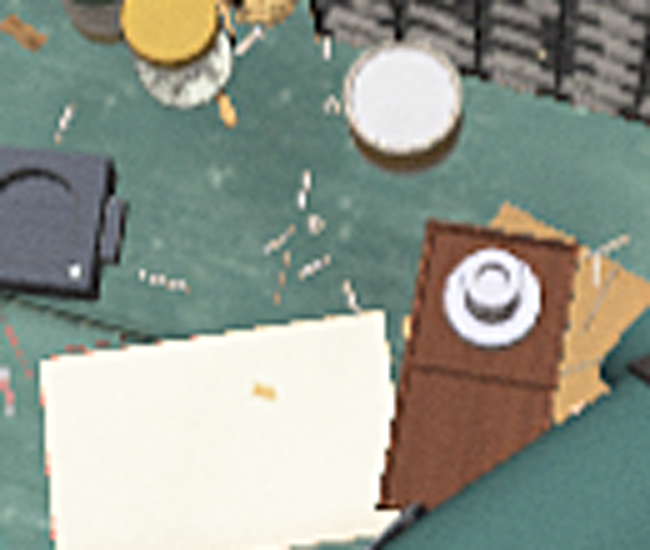

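View pics/f2_s.png

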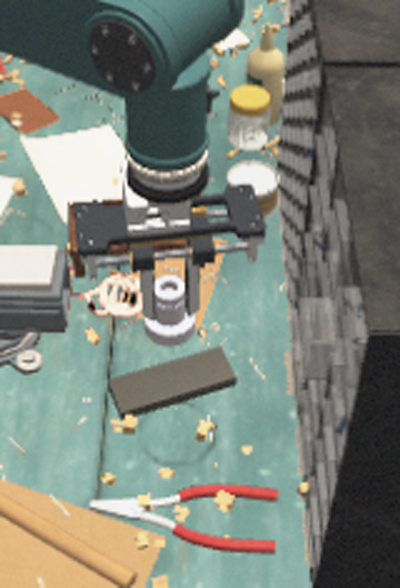

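```bash
python3 - <<'E'
from h import *
for n,b in(("top",(150,130,250,175)),("side",(215,300,300,335)),("side",(268,142,292,172))):
    a=np.load(n+"0.npz")["p"].astype(int);c=np.load(n+"_f2.npz")["p"].astype(int);x0,y0,x1,y1=b
    print(n,b,abs(a-c)[y0:y1,x0:x1].mean().round(2))
print(ctrl.finish_job())
E
```

```text
top (150, 130, 250, 175) 3.47
side (215, 300, 300, 335) 8.9
side (268, 142, 292, 172) 8.63
the job is handed in; nothing more can be done
None
```

```bash
python3 - <<'E'
from h import *
a=np.load("side0.npz")["p"];c=np.load("side_f2.npz")["p"]
def red(p):
    m=(p[:,:,0].astype(int)-p[:,:,1]>90); m[:290]=0;m[340:]=0;m[:,:215]=0;m[:,300:]=0;y,x=np.nonzero(m);return x.mean(),y.mean(),len(x)
print(red(a),red(c)); print(abs(a.astype(int)-c)[340:380,130:200].mean())
for b in((268,142,292,172),): 
    def yel(p):
        q=p[142:172,268:292].astype(int);y,x=np.nonzero(q[:,:,0]-q[:,:,2]>80);return x.mean(),y.mean(),len(x)
    print(yel(a),yel(c))
t0=np.load("top0.npz")["p"];t1=np.load("top_f2.npz")["p"]
def wh(p):
    q=p[145:178,212:245].astype(int).min(2);y,x=np.nonzero(q>200);return x.mean(),y.mean(),len(x)
print(wh(t0),wh(t1))
E
```

```text
(np.float64(270.0719424460432), np.float64(316.5431654676259), 278) (np.float64(269.8805460750853), np.float64(316.65870307167233), 293)
8.791309523809524
(np.float64(11.65), np.float64(7.271428571428571), 140) (np.float64(11.744827586206897), np.float64(7.6482758620689655), 145)
(np.float64(17.96996996996997), np.float64(14.144144144144144), 333) (np.float64(17.86646884272997), np.float64(14.189910979228486), 337)
```

The lighter casting is standing in the tray, and the gripper is holding the heavier one upright over the middle of the sharpening stone. The job was handed in at about 20.7 s.

- **First casting:** I lifted the one from the cavity farther to the left. It weighed about 2.6 N (roughly 0.26 kg). It now stands in the tray's far place, clear of the walls in both camera views.
- **Second casting:** It weighed about 5.2–6.5 N (roughly 0.6 kg), so it is clearly the heavier. It is held with a 42 N grip, and the wrist shows no measurable tilt. The gap between its underside and the stone is about 89 mm, worked out from the heights.

**Last checks:**
- The arm was still, at joint speeds of 0.002 rad/s or less, and the finger opening of 33.7 mm matches the 34 mm hub.
- The jar, tin and pliers are within 0.4 pixel of where they started. The larger whole-picture differences I saw there match image noise over a part of the scene that did not change.

**What disagreed:** The two cameras differ by about 5–8 mm in y. I relied on the side camera because it agreed with the measured gripper position to 1–2 mm. Centring over the stone is therefore good to about 3 mm.

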